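Tuck the tile case's flap under its brass lip

ROBOT

A 7-joint arm with a two-finger parallel gripper is mounted at the origin on the work surface. World frame = base frame: x ahead of the robot, y to its left, z up, the work surface at z = 0. Lengths are in m, angles in rad, forces in N, time in s.
With the tool pointing down it reaches from about 0.425 to 0.875 m from the base axis. Payload 4.7 kg.
Tool frame: the origin (TCP) lies at the very end of the fingers, on their centre line; the grasp point (between the pads) lies 19 mm behind it; z points along the fingers, y is the line along which they close (so a half turn about z gives the same grasp; the last joint's range is limited). The gripper opens to 87 mm and grips with 3 to 60 N. Pads are 19 mm wide; open, the fingers measure 117 mm over their backs; the gripper's body (75 mm by 190 mm) begins 51 mm behind the grasp point.
Start: joints at [-1.256, 0.321, -0.07, 1.45, 0.023, 1.371, -0.057], TCP at [0.193, 0.621, 0.223] pointing down, gripper open.
Joint ranges: [-2.86, 2.86], [-0.3, 2.09], [-1.38, 1.24], [0.06, 2.45], [-1.56, 4.7], [0.09, 2.05], [-2.69, 2.69]. Speed limits (rad/s): [2.57, 2.57, 3.14, 3.14, 3.14, 3.14, 3.14].

INTERFACE

Orientations are given as a rotation vector (axis times angle).
In Python, from bench import ctrl gives the robot as it stands.
- The arm moves only by the shell command python3 -m jog 'ROWS' [FORCE]. ROWS is JSON, a list that holds one entry, the list of rows, each a list of 7 numbers: the shift along the tool's x, y, z in mm, then the turn, a rotation vector about the tool's x, y, z in degrees, then the finger opening in mm, from 0 to 87. A call has 1 to 10 rows; each row is the pose to reach, as a shift and turn from the pose commanded when the call began, along the tool's axes at that moment; what a row does not reach only later rows make up. A row lasts 1/10 s, in which the tool goes at most 50 mm and 8.59 degrees, less where a joint would pass 70% of its speed; a pose out of reach is approached as far as the arm can. A call with a gripper value outside its range is refused whole. The fingers move at their own pace and stop on an object; FORCE is the grip in N (left out, the last holds). Time passes only in rows, so rows that repeat a pose let the fingers close. It gives the time, the measured TCP pose, the force, the opening and the grip force at its end, in the units of the state.
- ctrl.get_state(): the state, without advancing time (a new reading comes with each control period).
- ctrl.get_image(name): name is "scene" or "top"; returns a dict with "image" (400x640x3 uint8, red, green, blue), "depth" (400x640 float32, m along the optical axis (not along the pixel's ray), 0 where there is no reading), "fov_y" (degrees; the focal length in pixels is half the picture's height over the tangent of half this angle, whatever the lens; pixels are square), "cx", "cy" (the principal point, pixels), "k1" (the pictures are not rectified: a ray, as slopes to the right and down, at radius r is drawn at 1 + k1 r^2 times it, then the intrinsics apply), "rvec" (rotation vector, rad) and "tvec" (3), from world to camera coordinates, as OpenCV has them. Camera axes: x right, y down, z forward; pixel columns grow to the right and rows downward; lengths in m; the calibration is good to about 2 mm. A picture is of the moment at which its call begins.
- ctrl.close_job(): hands the job in; it is judged then, once.
The state is a dict: "time": time; "joint_positions": joint angles; "qd": joint speeds; "joint_torque": joint torques, N m; "position": TCP position; "tool_rot": TCP orientation; "ft_force": force on the tool from outside, world axes, zero at the start; "torque": the same for the moment, N m; "grip_width": opening from 0.0 (shut) to 1.0 (fully open); "grip_force": force on a finger pad.
Only numpy, scipy, OpenCV 4.12 (cv2) and the standard library are available. Lean on these libraries where they do the work, as an engineer would, in place of code of your own. Each camera call takes 0.05 s, during which the arm holds its last target. There are 200 camera calls.

TASK

Close the black tile case with your fingertip: fold its bamboo flap down flat (it springs back up if let go too soon) and push the thumb ridge so that the flap slides fully home with the edge of its tab tucked beneath the brass lip, then let go. Only push and press, never hard: do not pinch the flap or press a finger against its inside face, and leave the mug, the chips and everything else where they stand, neither lifted nor shifted.

Things in the scene. Friction and masses are not known exactly. Their poses are not given: they have to be found in the camera images.
- case: Black lacquer tile case, fixed, 200 x 200 mm, deck 60 mm high, brass corner guards, white tiles inside. Origin: centre of its underside on the sideboard. Its x axis points level from the hinge side to the lip side (the way the flap folds and then slides), y along the hinge, z up. Behind the hinge (-x) is 30 mm of flat deck, on which nothing stands.
- hinge (a point): Middle of the flap's hinge axis (parallel to the case's y), 63.5 mm above the sideboard, 68 mm to -x of the case's centre while the flap is slid back. It moves along the case's +x with joint runner.
- ridge (a point): Top middle of the steep face of the flap's thumb ridge. The ridge is on the flap's outer face (the upper one when folded), 100 mm long parallel to the hinge, 7.5 mm high; its steep face looks to the hinge, 88 mm from the hinge axis, and its back slopes down towards the free edge, so it can be pushed away from the hinge. Between hinge and ridge the outer face is bare and flat.
- tab_edge (a point): Middle of the flap's free edge, 132 mm from the hinge axis, half-way through the thickness. The pale bamboo flap is 5 mm thick (the hinge axis lies in its mid-plane) and 170 mm wide; its last 20 mm is a tab 100 mm wide.
- lip (a point): Middle of the near lower edge of the fixed brass retaining lip, 68.5 mm above the sideboard, 71 mm to +x of the case's centre. The lip is a strip 120 mm long parallel to the hinge and 3.5 mm thick; beneath it is a slot 18 mm deep and 8.5 mm high, open to the flap.
- flap (a joint): Hinge angle of the flap, rad: 0 = folded down flat on the case, 1.57 = standing upright, stop at 1.7. It starts at about 1.1 to 1.6. A spring opens it: pressing it flat takes about 2.5 N at mid-flap, and when let go untucked it springs up again to about 0.8 rad.
- runner (a joint): Slide of the flap with its hinge along the case's +x, m: 0 = right back, 0.020 = fully home at its stop. The hinge pins run in slots; moving takes about 4 N and it stays where left. It starts at 0 to 0.003. Folded flat at 0 the tab's edge stops 7 mm short of the lip; at 0.020 it reaches 13 mm beneath it.
- flap_inside: Inside face of the flap (the underside when folded, the side towards the lip while it stands up), not to be touched by the fingers. Origin at the hinge axis; x along the flap to its free edge, z out of the outer face.
- mug: Loose white enamel mug, 80 mm across, 85 mm tall, beside the case. Origin at the centre of its base. Leave alone.
- chip0: Loose green plastic betting chip, 44 mm across, 5 mm thick, number 1 from the bottom of a stack of four beside the case (the other side from the mug). Origin at the centre of its underside. Leave alone.
- chip1: Loose green plastic betting chip, 44 mm across, 5 mm thick, number 2 from the bottom of a stack of four beside the case (the other side from the mug). Origin at the centre of its underside. Leave alone.
- chip2: Loose green plastic betting chip, 44 mm across, 5 mm thick, number 3 from the bottom of a stack of four beside the case (the other side from the mug). Origin at the centre of its underside. Leave alone.
- chip3: Loose green plastic betting chip, 44 mm across, 5 mm thick, number 4 from the bottom of a stack of four beside the case (the other side from the mug). Origin at the centre of its underside. Leave alone.
- rack: Fixed bamboo rack, 107 x 162 x 78 mm, with three rosewood tile pushers 300 mm long standing on edge in its slots, beyond the lip side of the case. Origin at the centre of its underside. Leave alone.

How it is judged:
On the way, in this order (a step that is already met when the one before it is completed fails the run):
1. the flap is folded down (below 0.3 rad), not yet pushed home (value of joint flap below 0.3 rad and value of joint runner below 0.0145 m), for 0.02 s.
2. the flap lies flat and is slid home, its tab beneath the lip (value of joint flap below 0.05 rad and value of joint runner above 0.015 m), for 0.2 s.
At the end, for the whole second after the job is handed in: The flap lies flat (hinge under 0.05 rad), at rest, slid to within 5 mm of fully home (over 15 of 20 mm) with the tab's edge more than 7 mm in beneath the lip; the mug and chips are within 15 mm of where they stood (all of step 2 and z of tab_edge in the frame of lip below 0 m and x of tab_edge in the frame of lip above 0.007 m and linear speed of flap_inside below 0.02 m/s and distance of each of mug, chip0, chip1, chip2, chip3 from where it was at the start of the episode below 0.015 m); the robot touches nothing.
It fails at once if the mug or a chip is shifted by more than 15 mm or lifted (distance of any of mug, chip0, chip1, chip2, chip3 from where it was at the start of the episode above 0.015 m).
It fails at once if the mug is tipped (angle between mug's own z axis and vertical above 0.3 rad).
It fails at once if the fingers press on the inside face of the flap (pinching or lifting it) (contact force between the fingers and flap_inside above 1 N).
It fails at once if the robot presses on the case or its flap with more than 40 N (contact force between the arm and case above 40 N).
It fails at once if the robot pushes against the rack and its pushers (contact force between the arm and rack above 5 N).
It also fails if it takes over 38 s, if anything falls off the work surface, if the arm or the gripper's body presses on something with over 40 N, if the wrist force passes 120 N, or if a joint passes its speed limit or range.

## Working session

There is one attempt and no reset: what is moved stays moved. The work goes in short steps, Python scripts to look and compute and a shell command to move; the robot and the scene stay as the last step left them, time stands still between calls to the robot, and variables do not carry over. Pictures are saved under pics/ and viewed, at most 10 in all, crops included, and the job is handed in when it is done.

```bash
mkdir -p pics; cat > h.py <<'E'
import numpy as np, cv2
from bench import ctrl
def cam(n):
    d=ctrl.get_image(n); f=200/np.tan(np.radians(d["fov_y"])/2)
    d["K"]=np.array([[f,0,d["cx"]],[0,f,d["cy"]],[0,0,1.]]); d["D"]=np.array([d["k1"],0,0,0.])
    d["R"]=cv2.Rodrigues(np.array(d["rvec"]))[0]; d["t"]=np.array(d["tvec"]); return d
def rays(d,p):
    s=cv2.undistortPoints(np.array(p,float).reshape(-1,1,2),d["K"],d["D"])[:,0]
    return np.c_[s,np.ones(len(s))]
def onz(d,p,z):
    r=rays(d,p)@d["R"]; c=-d["R"].T@d["t"]; return c+r*((z-c[2])/r[:,2])[:,None]
def cloud(d):
    v,u=np.mgrid[0:400,0:640]; r=rays(d,np.c_[u.ravel(),v.ravel()])
    P=(r*d["depth"].ravel()[:,None]-d["t"])@d["R"]; return P.reshape(400,640,3)
def proj(d,P): return cv2.projectPoints(np.array(P,float),np.array(d["rvec"],float),d["t"],d["K"],d["D"])[0][:,0]
E
python3 - <<'E'
from h import *
for n in("scene","top"):
    d=cam(n); cv2.imwrite(f"pics/{n}0.png",d["image"][:,:,::-1]); print(n,-d["R"].T@d["t"],d["fov_y"],d["k1"],(d["depth"]>0).mean())
s=ctrl.get_state(); print(s)
E
```

```text
scene [1.03368148 0.43379544 0.62865284] 53.55861881609319 -0.03075283861761005 0.99632421875
top [0.48114728 0.05377824 0.83886683] 55.9523825546081 -0.06524795372415411 0.99591796875
{'time': 0.1, 'joint_positions': array([-1.25589514,  0.3217401 , -0.07008113,  1.45154836,  0.02260731,
        1.37075485, -0.05691895]), 'qd': array([-3.57543545e-04, -1.03712693e-03, -2.31368635e-03, -3.20339549e-03,
       -1.67651235e-05,  1.65909317e-04, -5.71665195e-04]), 'joint_torque': array([-3.49109187e-04, -4.92575848e+01, -4.06058980e-01, -3.13396847e+01,
       -6.43136096e-02,  3.95264919e-02,  6.95698509e-05]), 'position': array([0.19249433, 0.62034337, 0.22157886]), 'tool_rot': array([-4.70684645e-01, -3.10597888e+00,  2.60281711e-03]), 'ft_force': array([ 0.22045573, -0.47733303, -0.0081875 ]), 'torque': array([ 0.02337662, -0.00317813, -0.01150912]), 'grip_force': 0.0, 'grip_width': 0.9969472212116783}
```

View pics/scene0.png

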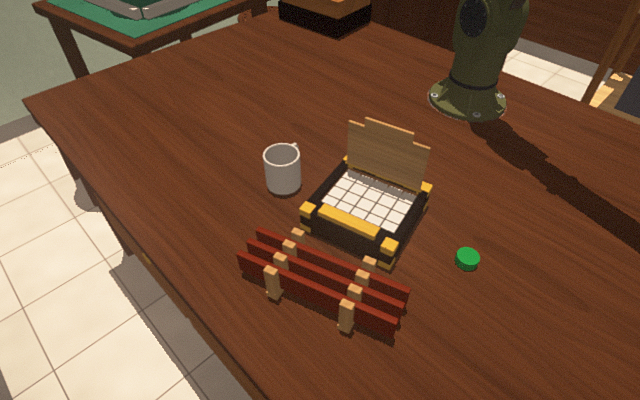

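View pics/top0.png

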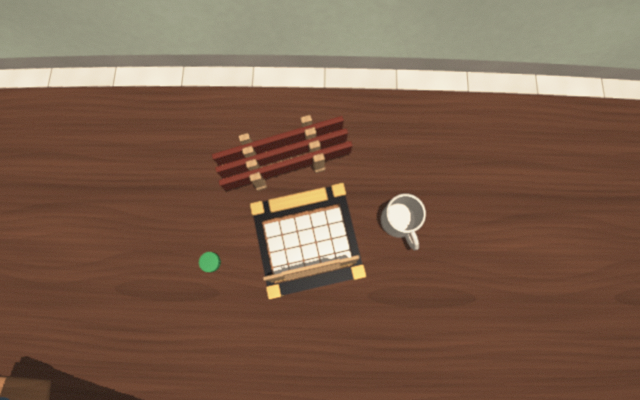

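The scene view shows the case at about (365,205) with its flap upright, the mug at (282,168), the chips at (467,258) and the rack at (325,280). In the top view the brass corners are at (257,208), (339,190), (359,272) and (273,292), the lip is near (298,200), and the flap edge is near (311,268).

```bash
python3 - <<'E'
from h import *
for n in("top","scene"):
    d=cam(n); hsv=cv2.cvtColor(d["image"],cv2.COLOR_RGB2HSV)
    P=cloud(d)
    m=cv2.inRange(hsv,(18,150,120),(32,255,255))
    k,l,st,c=cv2.connectedComponentsWithStats(m)
    for i in range(1,k):
        if st[i,4]>40:
            print(n,st[i],c[i].round(1),"z60",onz(d,[c[i]],.061)[0].round(4),"depth",np.median(P[l==i],0).round(4))
    # everything above the deck in the region near case: flap
    q=P.reshape(-1,3); ok=(d["depth"].ravel()>0)&(q[:,2]>.085)&(q[:,2]<.25)&(abs(q[:,0]-.5)<.25)&(abs(q[:,1]-.05)<.2)
    hs=hsv.reshape(-1,3); ok&=(hs[:,0]>8)&(hs[:,0]<25)&(hs[:,1]>60)&(hs[:,2]>90)
    F=q[ok]; print(len(F))
    np.save(f"F_{n}.npy",F)
    if len(F)>30:
        print(F.min(0),F.max(0)); mu=F.mean(0); w=np.linalg.svd(F-mu,full_matrices=False)[2]; print(mu,w)
E
```

```text
726
[ 0.48415141 -0.00113491  0.08517664] [0.53076739 0.16227442 0.19930567]
[0.50505761 0.08086252 0.17125152] [[-0.24846385  0.96858082  0.0108125 ]
 [ 0.0838974   0.01039839  0.99642014]
 [-0.96500101 -0.24848152  0.08384504]]
scene [404 181  28  12 119] [422.7 187.1] z60 [0.4652 0.1601 0.061 ] depth [0.4646 0.1624 0.0623]
scene [299 201  17  17 159] [306.8 208.1] z60 [0.678  0.0352 0.061 ] depth [0.6782 0.035  0.0612]
scene [318 204  62  36 779] [348.6 220.6] z60 [0.6435 0.1152 0.061 ] depth [0.651  0.1216 0.0725]
scene [381 237  18  19 216] [388.9 245.4] z60 [0.6356 0.2067 0.061 ] depth [0.6354 0.2063 0.0612]
3499
[ 0.4795361  -0.1433621   0.08502516] [0.64304565 0.16388692 0.19787087]
[0.50613324 0.08387658 0.14150179] [[ 0.25502397 -0.96679212 -0.01660656]
 [-0.01727777  0.01261544 -0.99977114]
 [-0.96678035 -0.25525253  0.01348677]]
```

```bash
python3 - <<'E'
from h import *
d=cam("top"); hsv=cv2.cvtColor(d["image"],cv2.COLOR_RGB2HSV); P=cloud(d)
for p in((257,208),(339,190),(359,272),(273,292),(298,200)): print(hsv[p[1],p[0]],P[p[1],p[0]].round(4))
m=cv2.inRange(hsv,(18,90,150),(35,255,255)); k,l,st,c=cv2.connectedComponentsWithStats(m)
cs=[]
for i in range(1,k):
    if st[i,4]>60:
        b=cv2.minAreaRect(np.argwhere(l==i)[:,::-1].astype(np.float32))
        print(st[i],c[i].round(1),np.array(b[0]).round(1),"z61",onz(d,[b[0]],.061)[0].round(4),"z72",onz(d,[b[0]],.072)[0].round(4),"d",np.median(P[l==i],0).round(4))
s=np.load("F_scene.npy"); t=np.load("F_top.npy")
ex=np.array([.968,.25]); 
for n,F in(("s",s),("t",t)):
    F=F[(F[:,0]<.56)]; u=F[:,:2]@ex
    for z in np.arange(.09,.2,.02):
        k=abs(F[:,2]-z)<.01; print(n,z.round(2),k.sum(),np.median(u[k]).round(4) if k.any() else "")
v=s[(s[:,0]<.56)]; print("ymid",np.percentile(v[:,:2]@[-.25,.968],[1,99]), np.percentile(v[:,2],99.5))
q=P.reshape(-1,3)
g=cv2.inRange(hsv,(45,100,40),(80,255,255)).ravel()>0; print("chip",np.median(q[g],0))
w=(q[:,2]>.075)&(q[:,2]<.1)&(q[:,1]<-.0)&(q[:,1]>-.2)&(q[:,0]>.4)&(q[:,0]<.75); print("mug",q[w].min(0),q[w].max(0))
E
```

```text
[ 21 130 238] [0.6324 0.2029 0.0659]
[ 22 129 240] [0.676  0.0313 0.062 ]
[ 24 119 245] [ 0.505  -0.0121  0.0622]
[ 23 125 243] [0.4609 0.1616 0.06  ]
[ 22 129 240] [0.6498 0.1167 0.0735]
[332 183  14  14 128] [338.4 189.4] [338.3 189.2] z61 [0.6781 0.0328 0.061 ] z72 [0.6753 0.0331 0.072 ] d [0.6776 0.0318 0.0624]
[269 188  58  24 684] [297.6 199.7] [297.6 199.8] z61 [0.6529 0.1187 0.061 ] z72 [0.6505 0.1177 0.072 ] d [0.6504 0.1167 0.0733]
[250 201  14  14 130] [256.9 207.7] [257.1 207.8] z61 [0.6338 0.2036 0.061 ] z72 [0.6317 0.2015 0.072 ] d [0.6337 0.2037 0.0626]
[351 265  15  14 150] [358.1 271.6] [358.1 271.4] z61 [ 0.5063 -0.0103  0.061 ] z72 [ 0.5059 -0.0094  0.072 ] d [ 0.5059 -0.01    0.0625]
[267 285  14  14 150] [273.3 291.2] [273.4 291.1] z61 [0.4627 0.1606 0.061 ] z72 [0.463  0.1591 0.072 ] d [0.4629 0.1607 0.0624]
s 0.09 424 0.5099
s 0.11 604 0.5102
s 0.13 640 0.5106
s 0.15 662 0.511
s 0.17 718 0.5115
s 0.19 444 0.5118
t 0.09 14 0.5079
t 0.11 20 0.5083
t 0.13 25 0.5087
t 0.15 97 0.503
t 0.17 356 0.5088
t 0.19 214 0.512
ymid [-0.13104924  0.03621954] 0.1968946460882391
chip [0.51966739 0.30926442 0.02125695]
mug [ 0.52498631 -0.14482323  0.07502744] [ 0.66284973 -0.00112544  0.0976418 ]
```

```bash
cat >> h.py <<'E'
from scipy.spatial.transform import Rotation as Ro
EX=np.array([.9694,.2453,0]);EY=np.array([-.2453,.9694,0]);H=np.array([.5702,.0967,.0635])-.068*EX
def st():
    s=ctrl.get_state(); p=s["position"]-H
    print("t",round(s["time"],2),"a,b,z mm",(np.array([p@EX,p@EY,s["position"][2]])*1e3).round(1),"F",np.round([s["ft_force"]@EX,s["ft_force"]@EY,s["ft_force"][2]],2)); return s
def rel(a,b,z):
    s=st(); T=H+a*EX+b*EY; T[2]=z; R=Ro.from_rotvec(s["tool_rot"])
    G=Ro.from_matrix(np.c_[-EX,EY,[0,0,-1]])
    print("shift",(R.inv().apply(T-s["position"])*1e3).round(1),"turn",np.degrees((R.inv()*G).as_rotvec()).round(2))
E
python3 -c "
from h import *
rel(-.04,0,.245)"
```

```text
t 0.25 a,b,z mm [-169.6  600.5  222. ] F [-0.55 -0.59  0.67]
shift [-423.8 -444.8  -22.5] turn [-5.000e-02 -1.000e-02 -3.143e+01]
```

```bash
python3 -m jog '[[[-12,-13,-6,0,0,-2,0],[-36,-38,-12,0,0,-5,0],[-65,-68,-22,0,0,-8,0],[-95,-100,-22,0,0,-12,0],[-125,-131,-22,0,0,-16,0],[-155,-163,-22,0,0,-20,0],[-185,-194,-22,0,0,-24,0],[-215,-226,-22,0,0,-28,0],[-240,-252,-22,0,0,-31.4,0],[-255,-268,-22,0,0,-31.4,0]]]' 
python3 -c "
from h import *
rel(-.04,0,.245)"
```

```text
time: 1.25
position: [0.3583, 0.2862, 0.2448]
tool_rot: [-0.383, 3.117, 0.0]
ft_force: [0.4, -0.0, 0.3]
grip_width: 0.17
grip_force: 0.0
t 1.25 a,b,z mm [-91.  235.7 244.8] F [ 0.36 -0.12  0.31]
shift [-5.170e+01 -2.355e+02 -1.000e-01] turn [-0.    0.04 -0.18]
```

```bash
python3 -m jog '[[[-5,-25,0,0,0,0,0],[-12,-57,0,0,0,0,0],[-20,-90,0,0,0,0,0],[-27,-122,0,0,0,0,0],[-34,-155,0,0,0,0,0],[-42,-190,0,0,0,0,0],[-48,-217,0,0,0,0,0],[-51,-232,0,0,0,0,0],[-51,-235,0,0,0,0,0],[-51,-235,0,0,0,0,0]]]' >/dev/null
python3 - <<'E'
from h import *
rel(-.04,0,.1385)
a=cam("scene")["image"][80:290,250:520]; b=cam("top")["image"][150:360,180:450]
cv2.imwrite("pics/s1.png",cv2.resize(np.vstack([a,b]),None,fx=1.4,fy=1.4)[:,:,::-1])
E
```

```text
t 2.25 a,b,z mm [-41.    4.2 244.5] F [-0.08  0.18 -0.09]
shift [ -1.   -4.3 106. ] turn [ 0.03 -0.   -0.07]
```

View pics/s1.png

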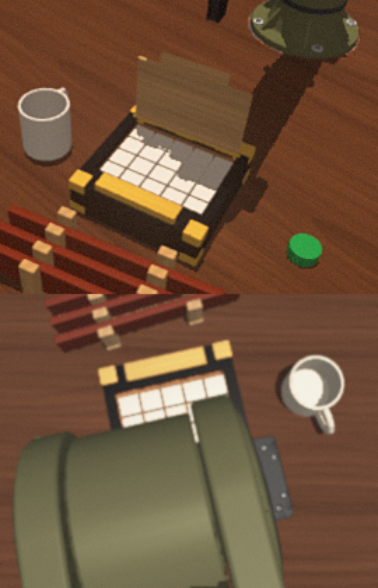

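The crops show the flap still upright and the gripper centred above and behind it, with its long side parallel to the hinge. The mug and the chips have not moved. Next I descend behind the flap.

```bash
python3 -m jog '[[[0,0,10,0,0,0,0],[0,0,30,0,0,0,0],[0,0,50,0,0,0,0],[0,0,70,0,0,0,0],[0,0,88,0,0,0,0],[0,0,100,0,0,0,0],[0,0,106,0,0,0,0],[-6,0,106,0,0,0,0],[-12,0,106,0,0,0,0],[-12,0,106,0,0,0,0]]]' >/dev/null
python3 -c "
from h import *
rel(-.012,0,.1385)"
```

```text
t 3.35 a,b,z mm [-27.1   4.1 139.5] F [ 0.6  -0.43  0.47]
shift [-15.1  -4.1   1. ] turn [-0.01  0.13 -0.03]
```

```bash
python3 -m jog '[[[-7,0,0,0,0,0,0],[-15,0,0,0,0,0,0],[-20,0,0,0,0,0,0],[-25,0,0.5,0,0,0,0],[-30,0,1,0,0,0,0],[-36,0,2.5,0,0,0,0],[-42,0,4.5,0,0,0,0],[-48,0,7,0,0,0,0],[-53,0,9.5,0,0,0,0],[-53,0,9.5,0,0,0,0]]]' >/dev/null
python3 - <<'E'
from h import *
rel(.0418,0,.1183)
d=cam("scene"); cv2.imwrite("pics/s2.png",cv2.resize(d["image"][60:290,230:520],None,fx=2,fy=2)[:,:,::-1])
E
```

```text
t 4.35 a,b,z mm [ 24.6   4.  128.5] F [-1.05 -0.08  0.23]
shift [-17.2  -4.   10.2] turn [-0.02 -0.02 -0.03]
```

View pics/s2.png

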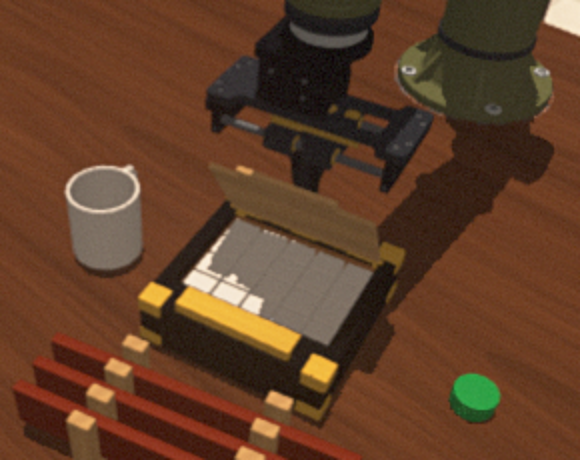

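The view shows the flap tilted to about 60 degrees, with the closed fingertip behind it at about (305,185) and nothing else touched. I carry on round the arc.

```bash
python3 -m jog '[[[-4,0,2,0,0,0,0],[-9,0,4,0,0,0,0],[-16.5,0,10,0,0,0,0],[-23,0,17.5,0,0,0,0],[-29,0,25.5,0,0,0,0],[-33.5,0,34,0,0,0,0],[-37,0,43,0,0,0,0],[-37,0,43,0,0,0,0]]]' >/dev/null
python3 -c "
from h import *
rel(.0655,0,.066)"
```

```text
t 5.2 a,b,z mm [60.9  4.  84.4] F [ 0.59 -0.57  1.61]
shift [-4.6 -4.  18.4] turn [-0.03 -0.1  -0.03]
```

```bash
python3 -m jog '[[[-2,0,6,0,0,0,0],[-3,0,11,0,0,0,0],[-4,0,15,0,0,0,0],[-4,0,17,0,0,0,0],[-4,0,17,0,0,0,0]]]' >/dev/null
python3 - <<'E'
from h import *
st(); d=cam("scene"); cv2.imwrite("pics/s3.png",cv2.resize(d["image"][60:290,230:520],None,fx=2,fy=2)[:,:,::-1])
E
```

```text
t 5.7 a,b,z mm [65.1  3.9 68.9] F [-1.58  0.71  0.63]
```

View pics/s3.png

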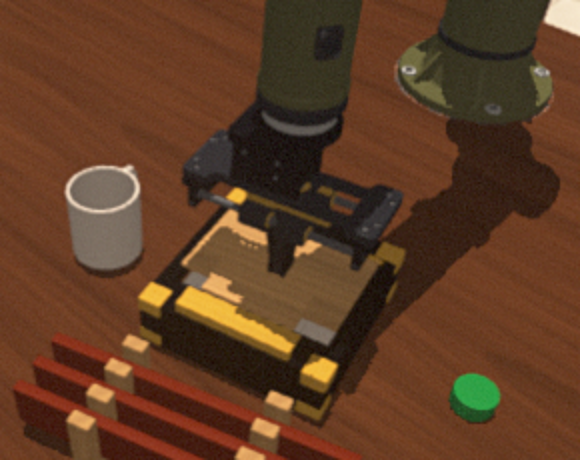

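The view shows the flap almost flat under the fingertip at about (280,265), with the tab just short of the lip. I press the last few millimetres gently.

```bash
for i in 1; do python3 -m jog '[[[0,0,1,0,0,0,0],[0,0,2,0,0,0,0],[0,0,2,0,0,0,0],[0,0,2,0,0,0,0]]]'; done; python3 -c "
from h import *
st()"
```

```text
time: 6.15
position: [0.5667, 0.0999, 0.0672]
tool_rot: [-0.387, 3.117, 0.0]
ft_force: [-1.0, -0.7, 0.9]
grip_width: 0.006
grip_force: 0.6
t 6.15 a,b,z mm [65.4  4.  67.2] F [-1.09 -0.41  0.88]
```

```bash
python3 -m jog '[[[0,0,0.5,0,0,0,0],[0,0,1,0,0,0,0],[0,0,1,0,0,0,0],[0,0,1,0,0,0,0]]]' >/dev/null; python3 -c "
from h import *
st()"
```

```text
t 6.55 a,b,z mm [65.4  4.  66.3] F [-0.01  0.11  2.76]
```

```bash
python3 -m jog '[[[0,0,0.5,0,0,0,0],[0,0,0.8,0,0,0,0],[0,0,0.8,0,0,0,0],[0,0,0.8,0,0,0,0]]]' >/dev/null; python3 -c "
from h import *
st()"
```

```text
t 6.95 a,b,z mm [65.5  4.  66. ] F [-1.12 -0.2   6.6 ]
```

Firm contact, flap flat (z 66.0 mm as expected, about 6.6 N). Next I slide towards the ridge.

```bash
python3 -m jog '[[[-2,0,0,0,0,0,0],[-4,0,0,0,0,0,0],[-6,0,0,0,0,0,0],[-8,0,0,0,0,0,0],[-10,0,0,0,0,0,0],[-12,0,0,0,0,0,0],[-12,0,0,0,0,0,0]]]' >/dev/null; python3 -c "
from h import *
st()"
```

```text
t 7.65 a,b,z mm [76.8  4.  65.9] F [-3.82  0.26  8.19]
```

```bash
python3 -m jog '[[[-2,0,0,0,0,0,0],[-4,0,0,0,0,0,0],[-6,0,0,0,0,0,0],[-8,0,0,0,0,0,0],[-8,0,0,0,0,0,0]]]' >/dev/null; python3 -c "
from h import *
st()"
```

```text
t 8.15 a,b,z mm [84.5  4.  65.8] F [-4.16 -0.41  8.14]
```

```bash
python3 -m jog '[[[-2,0,0,0,0,0,0],[-4,0,0,0,0,0,0],[-6,0,0,0,0,0,0],[-8,0,0,0,0,0,0],[-10,0,0,0,0,0,0],[-10,0,0,0,0,0,0]]]' >/dev/null; python3 - <<'E'
from h import *
st(); d=cam("scene"); cv2.imwrite("pics/s4.png",cv2.resize(d["image"][120:270,280:450],None,fx=3.5,fy=3.5)[:,:,::-1])
E
```

```text
t 8.75 a,b,z mm [93.   3.7 65.5] F [-7.03  0.07  9.47]
```

View pics/s4.png

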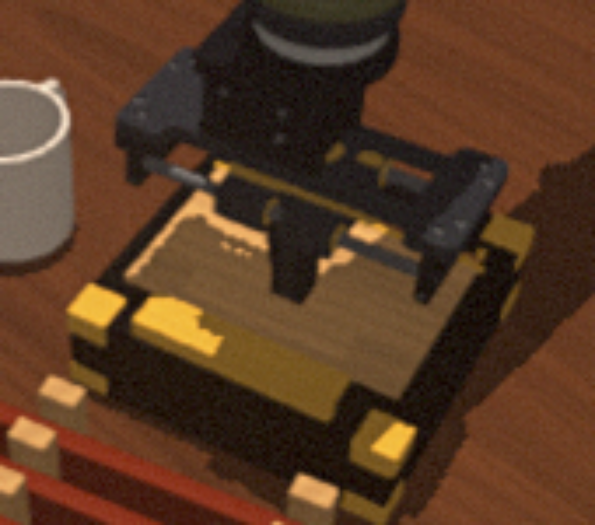

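The view shows the flap flat and the tab going beneath the lip (about (240,345)), with the tip against the ridge at (290,290). I keep pushing.

```bash
python3 -m jog '[[[-2,0,0,0,0,0,0],[-4,0,-0.3,0,0,0,0],[-6,0,-0.3,0,0,0,0],[-6,0,-0.3,0,0,0,0]]]' >/dev/null; python3 -c "
from h import *
st()"
```

```text
t 9.2 a,b,z mm [95.1  3.5 64.9] F [-14.98  -0.3   14.14]
```

```bash
python3 -m jog '[[[-1,0,0,0,0,0,0],[-2,0,0,0,0,0,0],[-3,0,0,0,0,0,0],[-3,0,0,0,0,0,0]]]' >/dev/null; python3 -c "
from h import *
st()"
```

```text
t 9.6 a,b,z mm [95.2  3.5 64.4] F [-21.37   0.88  18.39]
```

The tip stopped with the force rising, so the flap is at its end stop. I relieve the force and lift away gradually.

```bash
python3 -m jog '[[[1,0,-1,0,0,0,0],[2.5,0,-2,0,0,0,0],[3.5,0,-3,0,0,0,0],[4.5,0,-5,0,0,0,0],[6,0,-10,0,0,0,0],[8,0,-20,0,0,0,0],[8,0,-40,0,0,0,0],[8,0,-65,0,0,0,0],[8,0,-90,0,0,0,0],[8,0,-90,0,0,0,0]]]' >/dev/null; python3 -m jog '[[[20,0,-10,0,0,0,0],[45,0,-20,0,0,0,0],[75,0,-30,0,0,0,0],[105,0,-30,0,0,0,0],[130,0,-30,0,0,0,0],[145,0,-30,0,0,0,0],[145,0,-30,0,0,0,0]]]' >/dev/null
python3 - <<'E'
from h import *
st(); d=cam("scene"); cv2.imwrite("pics/s5.png",cv2.resize(d["image"][120:270,270:450],None,fx=4,fy=4)[:,:,::-1])
P=cloud(d); c=np.array([.5702,.0967,0]); q=P-c; a=q@EX; b=q@EY; z=P[...,2]
hsv=cv2.cvtColor(d["image"],cv2.COLOR_RGB2HSV)
for A in np.arange(-.07,.1,.01):
    k=(abs(a-A)<.005)&(abs(b)<.045)&(d["depth"]>0); print(round(A,3),k.sum(),(np.median(z[k])*1e3).round(1),np.median(hsv[k],0))
E
```

```text
t 11.3 a,b,z mm [-49.7   4.2 186. ] F [0.75 0.66 0.59]
-0.07 7 60.5 [ 15. 157.  48.]
-0.06 0 nan [nan nan nan]
-0.05 100 66.5 [ 18.  175.5 131. ]
-0.04 137 67.0 [ 16. 141. 229.]
-0.03 146 67.0 [ 16. 142. 228.]
-0.02 148 67.2 [ 16. 143. 226.]
-0.01 144 67.6 [ 16. 142. 227.]
0.0 157 67.9 [ 16. 141. 232.]
0.01 165 67.7 [ 17. 141. 234.]
0.02 157 68.0 [ 17. 140. 235.]
0.03 83 68.5 [ 17. 139. 240.]
0.04 166 75.1 [ 16. 143. 229.]
0.05 238 71.7 [ 16. 142. 230.]
0.06 186 69.0 [ 16. 142. 230.]
0.07 131 72.5 [ 21. 185. 240.]
0.08 199 72.6 [ 21. 187. 242.]
0.09 337 71.5 [ 19. 186. 216.]
  return _methods._mean(a, axis=axis, dtype=dtype,
  ret = ret.dtype.type(ret / rcount)
  ret = um.true_divide(
```

View pics/s5.png

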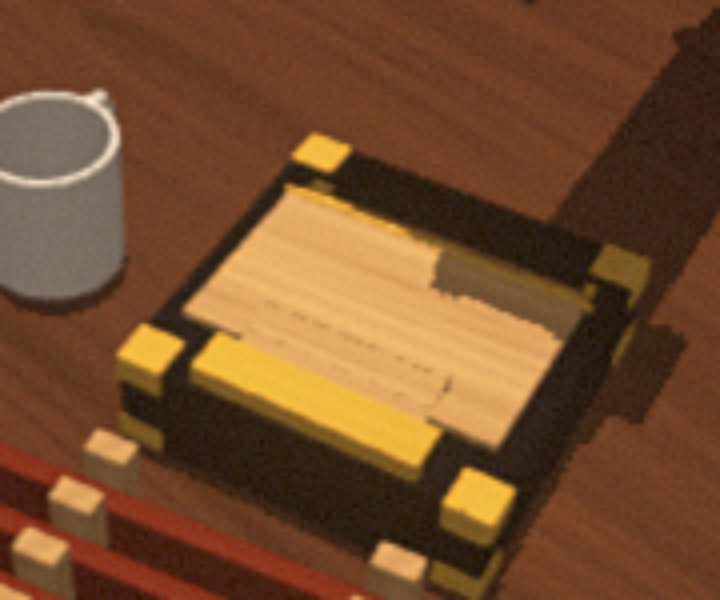

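The view shows the flap flat and still, with its tab beneath the lip at (315,400) and the gripper clear. One check of the slide distance, from the ridge crest and the flap's shoulders.

```bash
python3 - <<'E'
from h import *
d=cam("scene"); P=cloud(d); q=P-np.array([.5702,.0967,0]); a=q@EX*1e3; b=q@EY*1e3; z=P[...,2]*1e3
hsv=cv2.cvtColor(d["image"],cv2.COLOR_RGB2HSV)
for A in range(32,50,2):
    k=(abs(a-A)<1)&(abs(b)<42); print(A,k.sum(),np.percentile(z[k],[10,50,90]).round(1) if k.any() else "")
k=(abs(abs(b)-74)<6)&(z>64.5)&(hsv[...,2]>120)&(a<90); print("shoulder",np.percentile(a[k&(b>0)],[95,99]),np.percentile(a[k&(b<0)],[95,99]))
k=(hsv[...,2]>90)&(z>63)&(abs(b)<80)&(a<20); print("hinge edge",np.percentile(a[k],[.5,2,5]))
E
```

```text
32 1 [69.9 69.9 69.9]
34 0 
36 4 [73.4 74.4 75. ]
38 19 [74.4 75.8 76.7]
40 46 [73.9 76.1 77. ]
42 44 [73.7 75.  77. ]
44 44 [72.2 74.2 75.8]
46 40 [71.9 73.4 75.8]
48 50 [70.7 72.6 74.4]
shoulder [59.16895443 61.10957112] [57.51773997 60.92058389]
hinge edge [-136.9138164   -97.71718925  -93.2802331 ]
```

```bash
python3 -m jog '[[[-0,80,-40,0,0,0,0],[20,120,-60,0,0,0,0],[20,160,-60,0,0,0,0],[20,200,-60,0,0,0,0],[20,240,-60,0,0,0,0],[20,260,-60,0,0,0,0],[20,260,-60,0,0,0,0]]]' >/dev/null
python3 - <<'E'
from h import *
C=np.array([.5702,.0967,0])
for n in("top","scene"):
    d=cam(n); hsv=cv2.cvtColor(d["image"],cv2.COLOR_RGB2HSV)
    if n=="top": cv2.imwrite("pics/s6.png",cv2.resize(d["image"][160:310,180:450],None,fx=2.9,fy=2.9)[:,:,::-1])
    print(n)
    for B in(-73,-68,0,68,73):   # sample brightness/hue along case x at given heights
        A=np.arange(-60,100,1.); 
        for zz in(.066,.072):
            X=C+A[:,None]*1e-3*EX+B*1e-3*EY; X[:,2]=zz
            p=proj(d,X).astype(np.float32); h=cv2.remap(hsv,p[:,:1],p[:,1:],cv2.INTER_NEAREST)[:,0].astype(int)
            v=h[:,2]; j=np.where(abs(np.diff(v))>35)[0]; print(B,zz,[(int(A[i]),v[i],v[i+1],h[i,1],h[i+1,1]) for i in j])
st()
E
```

```text
top
-73 0.066 [(63, np.int64(225), np.int64(176), np.int64(110), np.int64(112)), (65, np.int64(176), np.int64(94), np.int64(112), np.int64(95)), (68, np.int64(94), np.int64(45), np.int64(95), np.int64(11)), (86, np.int64(131), np.int64(64), np.int64(127), np.int64(72)), (96, np.int64(125), np.int64(65), np.int64(131), np.int64(86))]
-73 0.072 [(62, np.int64(225), np.int64(176), np.int64(110), np.int64(112)), (64, np.int64(176), np.int64(94), np.int64(112), np.int64(95)), (66, np.int64(94), np.int64(45), np.int64(95), np.int64(28)), (77, np.int64(130), np.int64(82), np.int64(124), np.int64(103)), (87, np.int64(163), np.int64(82), np.int64(138), np.int64(112)), (96, np.int64(145), np.int64(89), np.int64(135), np.int64(123))]
-68 0.066 [(64, np.int64(203), np.int64(135), np.int64(112), np.int64(100)), (67, np.int64(119), np.int64(58), np.int64(101), np.int64(48))]
-68 0.072 [(63, np.int64(203), np.int64(135), np.int64(112), np.int64(100)), (65, np.int64(135), np.int64(58), np.int64(100), np.int64(48))]
0 0.066 [(98, np.int64(234), np.int64(194), np.int64(135), np.int64(142))]
0 0.072 [(
[... 4547 characters left out ...]
9), np.int64(152))]
68 0.072 [(-50, np.int64(101), np.int64(215), np.int64(169), np.int64(198)), (65, np.int64(165), np.int64(110), np.int64(139), np.int64(139))]
73 0.066 [(-57, np.int64(91), np.int64(217), np.int64(177), np.int64(186)), (59, np.int64(218), np.int64(135), np.int64(146), np.int64(142)), (62, np.int64(135), np.int64(93), np.int64(142), np.int64(145))]
73 0.072 [(-53, np.int64(41), np.int64(91), np.int64(124), np.int64(177)), (-49, np.int64(119), np.int64(245), np.int64(193), np.int64(177)), (65, np.int64(196), np.int64(113), np.int64(148), np.int64(140)), (67, np.int64(113), np.int64(69), np.int64(140), np.int64(163))]
t 12.2 a,b,z mm [-67.9 264.3 245.1] F [ 1.23 -0.14 -0.17]
```

View pics/s6.png

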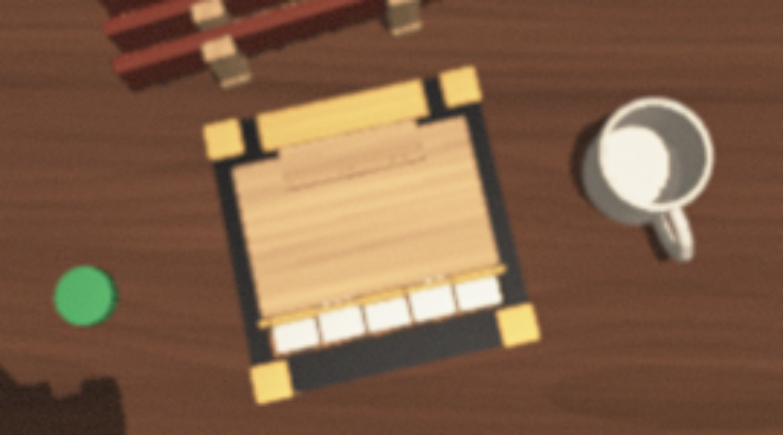

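The top view shows the flap shut, with its shoulders at a = 64–65 mm (64 expected when fully home), and the mug and chips in place. I hand it in.

```bash
python3 -c "
from bench import ctrl
print(ctrl.close_job())"
```

```text
the job is handed in; nothing more can be done
None
```

The case is closed: the flap lies flat and fully home with its tab beneath the lip, the mug and chips look unmoved, the arm is clear, and the job was handed in at about 12 s; no verdict came back.

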